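Seat the long reference cell in the photometer

ROBOT

A 6-joint arm with a two-finger parallel gripper is mounted at the origin on the work surface. World frame = base frame: x ahead of the robot, y to its left, z up, the work surface at z = 0. Lengths are in mm, angles in rad, forces in N, time in s.
With the tool pointing down it reaches from about 375 to 975 mm from the base axis. Payload 3.8 kg.
Tool frame: the origin (TCP) lies midway between the tips of the shut fingers; the grasp point (between the pads) lies 19 mm behind it; z points along the fingers, y is the direction in which the jaws open and shut (so a half turn about z gives the same grasp; the last joint's range is limited). The gripper opens to 85 mm and grips with 20 to 120 N. Pads are 22 mm wide; open, the fingers measure 114 mm over their backs; the gripper's body (76 mm by 85 mm) begins 54 mm behind the grasp point. The pads swing forward as they close: fully open they stand 13 mm farther back than shut.
Start: joints at [-1.325, 0.264, 1.604, -0, 1.274, -0.037], TCP at [188.35, -648.184, 231.28] pointing down, gripper open.
Joint ranges: [-2.63, 2.63], [-0.94, 2.18], [0.31, 2.57], [-1.31, 4.45], [0, 2.66], [-2.55, 2.55]. Speed limits (rad/s): [2.57, 2.57, 3.14, 3.14, 3.14, 3.14].

INTERFACE

Orientations are given as a unit quaternion [x, y, z, w].
In Python, from station import robot, vision gives the robot as it stands. The module is installed in compiled form; this text tells all that it offers.
- The arm moves only by the tool step_arm, never from a script. Its argument "steps" is a list of rows, each an object with "dp": the shift along the tool's x, y, z in m, a list of three; "rot": the turn, a rotation vector about the tool's x, y, z in degrees, a list of three; "claw": the closure, from 0 (fully open) to 1 (shut). A call has 1 to 5 rows; each row is the pose to reach, as a shift and turn from the pose commanded when the call began, along the tool's axes at that moment; what a row does not reach only later rows make up. A row lasts 1/8 s, in which the tool goes at most 62.5 mm and 10.7 degrees, less where a joint would pass 70% of its speed; a pose out of reach is approached as far as the arm can. A call with a gripper value outside its range is refused whole. The fingers move at their own pace and stop on an object; "squeeze" is the grip in N (left out, the last holds). Time passes only in rows, so rows that repeat a pose let the fingers close. It gives the time, the measured TCP pose, the force and the opening at its end, in the units of the state.
- robot.sense(): the state, without advancing time (a new reading comes with each control period).
- vision.read_camera(name): name is "scene" or "top" or "wrist"; returns the picture (384x512x3 uint8, red, green, blue); there is no depth.
- vision.camera_info(name): a dict with "fx", "fy", "cx", "cy" (pixels), "xyz" and "orientation" of the camera in the world; the wrist camera has in their place "mount" (4x4, takes a point from camera to tool coordinates, whose origin is the TCP and whose axes are the flange's). Camera axes: x right, y down, z forward; pixel columns grow to the right and rows downward; lengths in mm; the calibration is good to about 2 mm. A picture is of the moment at which its call begins: read the wrist's pose just before it. camera_info takes no time and is no camera call.
- robot.sign_off(): hands the job in, once; it reports no verdict.
The state is a dict: "clock": time; "joints": joint angles; "joint_velocities": joint speeds; "joint_torque": joint torques, N m; "eef_pos": TCP position; "orientation": TCP orientation; "force": force on the tool from outside, world axes, zero at the start; "torque": the same for the moment, N m; "width": finger opening in mm.
Only numpy, scipy, OpenCV 4.12 (cv2) and the standard library are available. Lean on these libraries where they do the work, as an engineer would, in place of code of your own. Each camera call takes 0.05 s, during which the arm holds its last target. There are 200 camera calls.

TASK

Take the long glass cell from the rack and slide it down into the slot of the photometer's cell holder, pressing it gently past the spring until it stands fully home on the hidden rest. Then let go of it and push the sliding light cover all the way shut; do not press hard on the glass, and leave the other glassware where it stands.

Things in the scene. Friction and masses are not known exactly. Their poses are not given: they have to be found in the camera images.
- cell: the long glass cell, an upright closed glass box: 52.5 mm long (own x), 12.5 mm thick (own y), 56 mm high, the top 9 mm a white stopper of the same outline; 50 to 100 g. Origin: centre of its underside, z up. Both ends alike. Starts standing in one of the rack's two slots. Once home, 19 to 43 mm of it stands above the holder, so take it by the upper 16 mm
- short_cell: a cell of the same make, only 22.5 mm long, 12.5 mm thick, 56 mm high, in the rack's other slot; leave it there. Origin: centre of its underside
- rack: white plastic cell rack, 150 mm (x) by 50 mm (y), 20 mm high, fixed. Two slots end to end along x, centres at x = -35 and +35 mm, each 56 by 15.5 mm, floor 6 mm above the bench, so a cell stands 42 mm out of it. Origin: centre of its underside
- photometer: white bench photometer, fixed: 360 mm wide (y), 290 mm deep (x), deck 130 mm above the bench, sloping key console towards the robot. Open well in the deck, 140 mm (x) by 150 mm (y), centre x = 5, y = -90 mm; in it the metal cell holder, 47 mm (x) by 86 mm (y), top 86 mm above the bench. Rails 10 mm high on the deck along y at x = -72.5 and 82.5 mm. Origin: centre of its underside
- slot (a point): centre of the slot's mouth, level with the holder's top; axes as the photometer's. Slot 56 mm long (y), 15 mm wide (x), edges bevelled; the cell goes in with its length along y. A leaf spring in the -x wall, 11 mm down, juts 3.5 mm in, presses the cell to the +x wall and drags on it with 1 to 4 N, more than its weight: it will not settle by itself.
- rest_screw: the slot's rest with its setting screw. Origin: underside of the brass screw head (12 mm across, 5 mm high) on the holder's top, 36 mm from the slot's centre towards -y. The rest is a plate with a rubber pad (gives 1 mm per 3 N, at most 4 mm) down in the slot, out of sight; pad 13 to 34 mm below the mouth, set differently each time; this entry does not show how deep
- cover (a joint): the grey light cover, a 5 mm plate 150 mm (x) by 165 mm (y) sliding on the deck along the photometer's y: 0 m = shut over the well (end stop), 0.170 m = fully open, to +y. Starts at 0.145 m or more. Moving it takes about 2 to 4 N; it stays where it is left. Its underside is 45 mm above the holder's top
- cover_grip (a point): top centre of the cover's upright grip bar, 70 mm long (x), 10 mm thick (y), standing 24 mm up from the plate, 29 mm above the plate's underside; moves with the cover
- amber_bottle: amber glass bottle with white cap, 60 mm across, about 125 mm high; leave it. Origin: centre of its underside
- beaker: small empty glass beaker, 44 mm across, 60 mm high; leave it. Origin: centre of its underside
There are look-alikes about, which are no part of the job. What is meant by the cell is not purple, and is the larger of those in its own colour.

How it is judged:
By the outcome, as a careful person would: the job done as asked, in the order asked, and still so for the second after the job is handed in, with the robot touching nothing.
It also fails if it takes over 58 s, if anything falls off the work surface, if the arm or the gripper's body presses on something with over 40 N, if the wrist force passes 120 N, or if a joint passes its speed limit or range.

## Working session

There is one attempt and no reset: what is moved stays moved. The work goes in short steps, Python scripts to look and compute and a tool call to move; the robot and the scene stay as the last step left them, time stands still between calls to the robot, and variables do not carry over. Pictures are saved under pics/ and viewed, about 8 in all and at most 12, crops included, and the job is handed in when it is done.

Besides the shell and the picture viewer there is one more tool, called after "Request:" as name(argument=value, ...), one argument or row to a line, values as JSON. step_arm: Moves the arm, as the interface text tells. Its arguments: {"type":"object","properties":{"steps":{"type":"array"},"squeeze":{"type":"number"}},"required":["steps"]}

```bash
mkdir -p pics
python3 - <<'E'
from station import robot, vision
import cv2
s=robot.sense();print({k:s[k] for k in('clock','eef_pos','orientation','force','width')})
for n in('scene','top','wrist'):
    print(n,vision.camera_info(n))
for n in('scene','top'):
    im=vision.read_camera(n);cv2.imwrite(f'pics/{n}0.png',im[...,::-1]);
    cv2.imwrite(f'pics/{n}0b.png',cv2.resize(im[...,::-1],(800,600),interpolation=cv2.INTER_CUBIC))
E
```

```text
{'clock': 0.0, 'eef_pos': array([ 188.15963889, -647.46325687,  229.938509  ]), 'orientation': array([ 9.90021134e-01,  1.40914306e-01, -1.15451256e-04, -1.13980322e-03]), 'force': array([-0.48839005, -0.57206984,  0.32548153]), 'width': 85.43179102286031}
scene {'fx': 403.58940380738704, 'fy': 403.58940380738704, 'cx': 257.34417319629546, 'cy': 192.5547342613279, 'xyz': array([1168.9817671 , -140.02707251,  557.14188025]), 'orientation': array([ 0.64655149,  0.60409018, -0.31892852, -0.33960392])}
top {'fx': 361.89534598513114, 'fy': 361.89534598513114, 'cx': 255.50762412271544, 'cy': 191.0270790354677, 'xyz': array([ 423.32307646, -106.68186419,  873.96934277]), 'orientation': array([ 0.71032528, -0.69964754,  0.05328001, -0.05561066])}
wrist {'fx': 313.2100980019714, 'fy': 313.2100980019714, 'cx': 257.63100398594736, 'cy': 190.46703808948425, 'mount': array([[ 1.42370182e-04, -9.63374926e-01, -2.68158035e-01,
         6.76424908e+01],
       [ 9.99999977e-01,  1.79697502e-04, -1.14655853e-04,
         8.34140407e-01],
       [ 1.58643903e-04, -2.68158013e-01,  9.63374930e-01,
        -1.41659484e+02],
       [ 0.00000000e+00,  0.00000000e+00,  0.00000000e+00,
         1.00000000e+00]])}
```

View pics/scene0b.png

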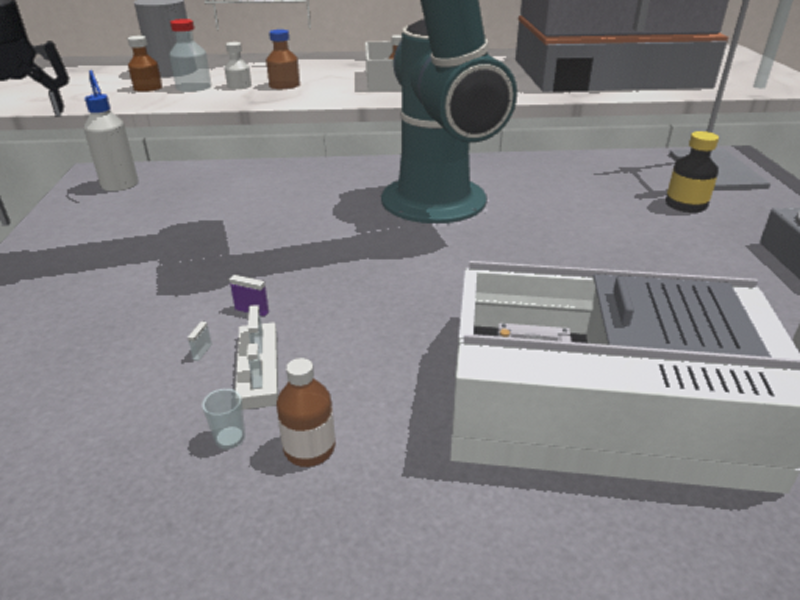

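View pics/top0b.png

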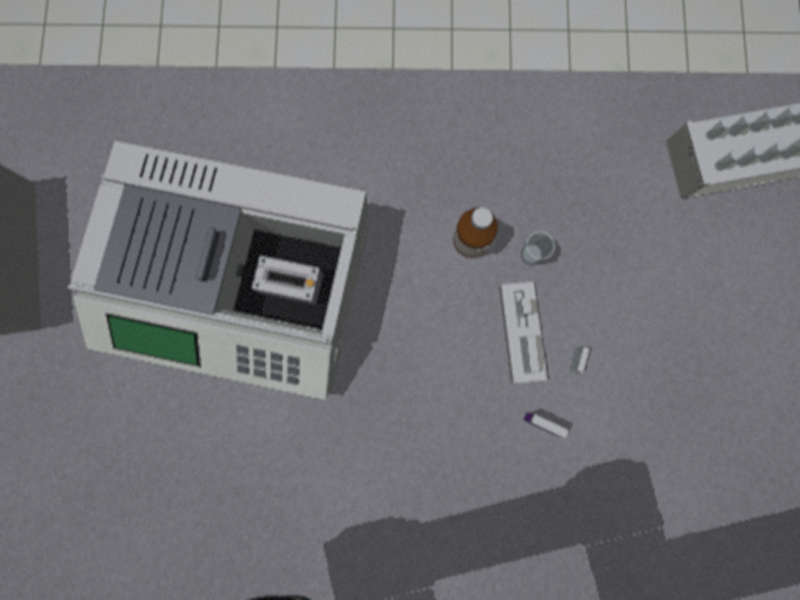

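The top view (800x600 scale) shows these candidates:
- long clear cell in the rack's near slot, (530,355)
- short clear cell in the rack's far slot, (523,305)
- loose clear short cell, (583,360)
- purple long cell, (550,425)

I choose (530,355), the larger clear one, and will check it in a close crop.

Run:
```python
import cv2
im=cv2.imread('pics/top0.png')
def crop(x0,y0,w,h,k,f):
    c=cv2.resize(im[y0:y0+h,x0:x0+w],None,fx=k,fy=k,interpolation=cv2.INTER_CUBIC)
    for x in range((x0+9)//10*10,x0+w,10): cv2.line(c,((x-x0)*k,0),((x-x0)*k,6),(0,0,255),1);cv2.putText(c,str(x),((x-x0)*k,16),0,.35,(0,0,255))
    for y in range((y0+9)//10*10,y0+h,10): cv2.line(c,(0,(y-y0)*k),(6,(y-y0)*k),(0,0,255),1);cv2.putText(c,str(y),(8,(y-y0)*k+4),0,.35,(0,0,255))
    cv2.imwrite(f,c)
crop(310,175,70,75,8,'pics/rack1.png')
crop(45,90,200,150,4,'pics/phot1.png')
```

```text
(no output)
```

View pics/rack1.png

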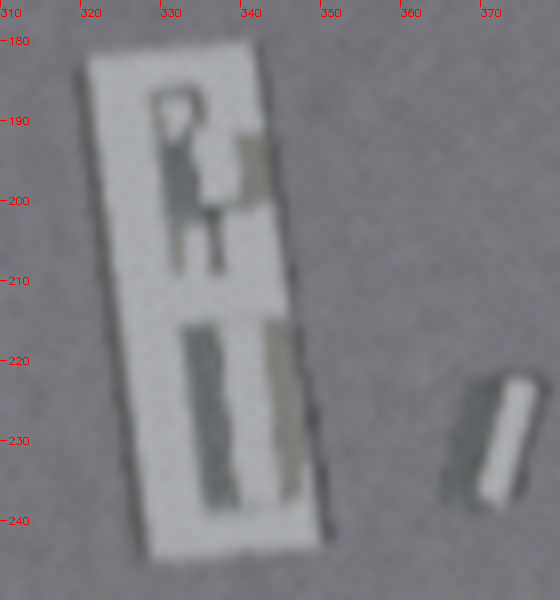

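View pics/phot1.png

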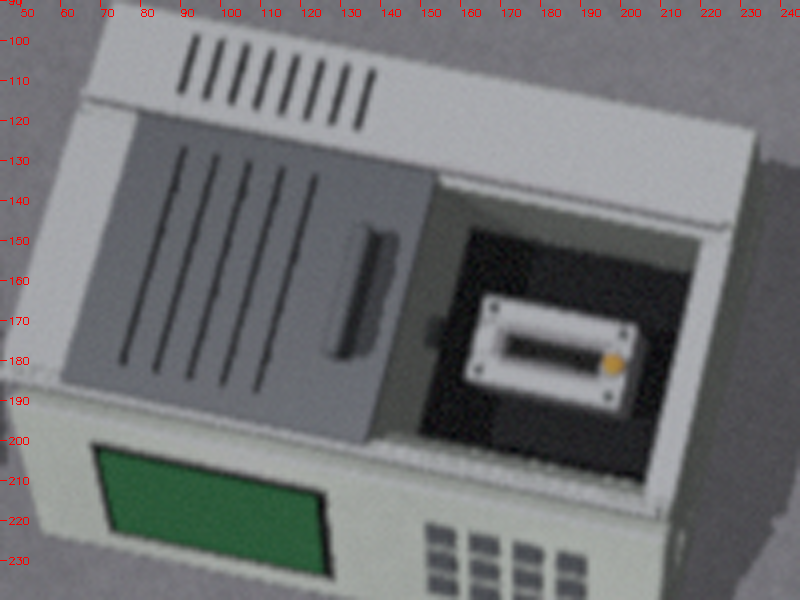

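The rack crop confirms it: the long clear cell is in the near slot, with its stopper spanning about (340,215) to (342,238). The short cell is in the far slot around (335,195). The photometer crop shows the holder's corners at (166,164), (204,171), (199,192) and (162,185), the screw at (195,181), and the grip bar at about (135,164).

```bash
cat > h.py <<'E'
import numpy as np, cv2
from scipy.spatial.transform import Rotation as R
from station import robot, vision
def cam(name,st=None):
    c=vision.camera_info(name)
    if name=='wrist':
        Rt=R.from_quat(st['orientation']).as_matrix();M=c['mount']
        return c,Rt@M[:3,:3],Rt@M[:3,3]+st['eef_pos']
    return c,R.from_quat(c['orientation']).as_matrix(),c['xyz']
def px2w(name,uv,z,st=None):
    c,Rc,p=cam(name,st);uv=np.atleast_2d(uv).astype(float)
    d=np.c_[(uv[:,0]-c['cx'])/c['fx'],(uv[:,1]-c['cy'])/c['fy'],np.ones(len(uv))]@Rc.T
    return p+d*((z-p[2])/d[:,2])[:,None]
def w2px(name,P,st=None):
    c,Rc,p=cam(name,st);q=(np.atleast_2d(P)-p)@Rc
    return np.c_[q[:,0]/q[:,2]*c['fx']+c['cx'],q[:,1]/q[:,2]*c['fy']+c['cy']]
def rel(target,yaw_tool=None,tilt=None):
    """shift in tool axes from commanded~measured pose"""
    s=robot.sense();Rt=R.from_quat(s['orientation'])
    return Rt.inv().apply(np.array(target)-s['eef_pos'])
def crop(im,x0,y0,w,h,k,f,step=20):
    c=cv2.resize(im[y0:y0+h,x0:x0+w],None,fx=k,fy=k,interpolation=cv2.INTER_CUBIC)
    for x in range((x0+step-1)//step*step,x0+w,step): cv2.line(c,((x-x0)*k,0),((x-x0)*k,6),(0,0,255),1);cv2.putText(c,str(x),((x-x0)*k,16),0,.35,(0,0,255))
    for y in range((y0+step-1)//step*step,y0+h,step): cv2.line(c,(0,(y-y0)*k),(6,(y-y0)*k),(0,0,255),1);cv2.putText(c,str(y),(8,(y-y0)*k+4),0,.35,(0,0,255))
    cv2.imwrite(f,c)
def snap(name,f):
    s=robot.sense();im=vision.read_camera(name)[...,::-1].copy();cv2.imwrite(f,im);return s,im
E
python3 - <<'E'
from h import *
np.set_printoptions(suppress=True,precision=1)
r=px2w('top',[(321,182),(341,180),(350,243),(329,245)],20);print('rack',r,r.mean(0))
c=px2w('top',[(340,215),(342,238)],62);print('cell top',c,c.mean(0))
h=px2w('top',[(166,164),(204,171),(199,192),(162,185)],86);print('holder',h,h.mean(0))
for n,u,z in(('screw',(197.5,181),91),('gripbar top',[(136,148),(130,180)],159),('coverfar',[(153,134),(136,200)],135)):
    print(n,px2w('top',u,z))
s=robot.sense();print(R.from_quat(s['orientation']).as_matrix())
E
```

```text
rack [[ 580.2 -259.4   20. ]
 [ 585.8 -307.4   20. ]
 [ 436.5 -325.3   20. ]
 [ 431.1 -276.2   20. ]] [ 508.4 -292.1   20. ]
cell top [[ 497.8 -293.6   62. ]
 [ 446.6 -297.    62. ]] [ 472.2 -295.3   62. ]
holder [[603.7  97.4  86. ]
 [589.1  12.1  86. ]
 [541.7  21.3  86. ]
 [556.1 103.7  86. ]] [572.7  58.6  86. ]
screw [[565.4  24.8  91. ]]
gripbar top [[619.5 141.5 159. ]
 [553.  149.2 159. ]]
coverfar [[657.2 115.8 135. ]
 [515.7 142.5 135. ]]
[[ 1.   0.3 -0. ]
 [ 0.3 -1.   0. ]
 [ 0.  -0.  -1. ]]
```

Request:
step_arm(
  steps=[
    {"dp":[0.049,-0.0342,0],"rot":[0,0,2],"claw":0.45},
    {"dp":[0.098,-0.0684,0],"rot":[0,0,4],"claw":0.45},
    {"dp":[0.147,-0.1026,0],"rot":[0,0,6],"claw":0.45},
    {"dp":[0.196,-0.1368,0],"rot":[0,0,8],"claw":0.45},
    {"dp":[0.245,-0.171,0],"rot":[0,0,9.7],"claw":0.45},
  ],
)

```text
clock: 0.72
eef_pos: [376.6, -413.8, 230.8]
orientation: [0.998, 0.056, -0.0, -0.0]
force: [1.5, -0.6, -0.1]
width: 47.0
```

```bash
cat >> h.py <<'E'
def plan(target,yaw_deg):
    """needed dp (mm, tool axes) and tool-z turn (deg) from the measured pose, tool down"""
    s=robot.sense();Rt=R.from_quat(s['orientation']);M=Rt.as_matrix()
    yaw=np.degrees(np.arctan2(M[1,0],M[0,0]))
    y=np.radians(yaw_deg);T=np.array([[np.cos(y),np.sin(y),0],[np.sin(y),-np.cos(y),0],[0,0,-1]]).T
    T=np.c_[[np.cos(y),np.sin(y),0],[np.sin(y),-np.cos(y),0],[0,0,-1]]
    print('t',s['clock'],'pos',s['eef_pos'].round(1),'yaw',round(yaw,2),'F',s['force'].round(1),'w',round(s['width'],1),'j',np.round(s['joints'],2))
    print('dp',M.T.dot(np.array(target)-s['eef_pos']).round(1),'rotvec',np.degrees(R.from_matrix(M.T@T).as_rotvec()).round(2))
E
python3 -c "
from h import *
plan((472,-295,190),6.5)"
```

```text
t 0.725 pos [ 376.6 -413.8  230.8] yaw 6.43 F [ 1.5 -0.6 -0.1] w 47.0 j [-0.88  0.05  1.85  0.    1.24  0.58]
dp [ 108.1 -107.3   40.9] rotvec [-0.03  0.01 -0.07]
```

Request:
step_arm(
  steps=[
    {"dp":[0.036,-0.036,0.013],"rot":[0,0,0],"claw":0.45},
    {"dp":[0.072,-0.072,0.027],"rot":[0,0,0],"claw":0.45},
    {"dp":[0.108,-0.107,0.041],"rot":[0,0,0],"claw":0.45},
    {"dp":[0.108,-0.107,0.041],"rot":[0,0,0],"claw":0.45},
  ],
)

```text
clock: 1.23
eef_pos: [471.6, -293.6, 188.2]
orientation: [0.998, 0.059, -0.001, -0.001]
force: [-0.2, -0.5, -0.1]
width: 46.8
```

Run:
```python
from h import *
plan((472,-295,190),6.5)
s,im=snap('wrist','pics/w1.png')
import pickle;pickle.dump(s,open('w1.pkl','wb'))
crop(im,150,80,230,180,3,'pics/w1c.png')
```

```text
t 1.225 pos [ 471.6 -293.6  188.2] yaw 6.77 F [-0.2 -0.5 -0.1] w 46.8 j [-0.6   0.07  1.91  0.    1.17  0.85]
dp [ 0.2  1.4 -1.8] rotvec [-0.18  0.13  0.27]
```

View pics/w1c.png

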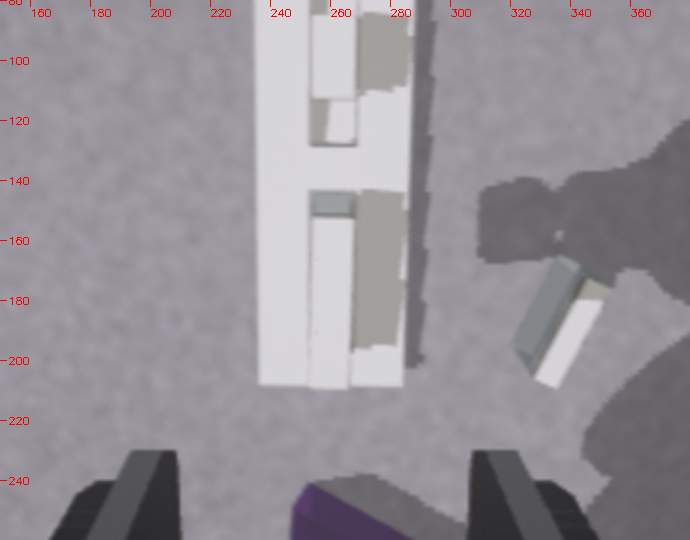

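The wrist view shows the stopper top with corners at about (253.5,152), (267.5,152), (266.5,209) and (253,209).

Run:
```python
from h import *
import pickle
np.set_printoptions(suppress=True,precision=1)
s=pickle.load(open('w1.pkl','rb'))
c=px2w('wrist',[(253.5,152),(267.5,152),(266.5,209),(253,209)],62,s);m=c.mean(0)
print(c,m)
v=c[0]+c[1]-c[2]-c[3];yaw=np.degrees(np.arctan2(v[1],v[0]));print(yaw,np.linalg.norm(v)/2,np.linalg.norm(c[0]-c[1]))
r=px2w('wrist',[(236,208),(284,208),(235,80),(287,80)],20,s);print(r)
plan((m[0],m[1],70),yaw)
plan((m[0],m[1],47),yaw)
```

```text
[[ 498.2 -287.3   62. ]
 [ 499.7 -299.3   62. ]
 [ 448.3 -304.9   62. ]
 [ 446.9 -292.8   62. ]] [ 473.3 -296.1   62. ]
6.167230051505861 51.67742349706168 12.015613179054938
[[ 431.3 -276.    20. ]
 [ 437.3 -325.7   20. ]
 [ 556.9 -262.5   20. ]
 [ 562.6 -310.8   20. ]]
t 1.275 pos [ 471.1 -295.4  189.1] yaw 6.7 F [-0.4  0.6  0. ] w 47.1 j [-0.6  0.1  1.9 -0.   1.2  0.8]
dp [  2.3   1.1 119.1] rotvec [-0.1  0.1  0.5]
t 1.275 pos [ 471.1 -295.4  189.1] yaw 6.7 F [-0.4  0.6  0. ] w 47.1 j [-0.6  0.1  1.9 -0.   1.2  0.8]
dp [  2.4   1.1 142.1] rotvec [-0.1  0.1  0.5]
```

Request:
step_arm(
  steps=[
    {"dp":[0.002,0.001,0.05],"rot":[0,0,0.4],"claw":0.45},
    {"dp":[0.002,0.001,0.1],"rot":[0,0,0.4],"claw":0.45},
    {"dp":[0.002,0.001,0.142],"rot":[0,0,0.4],"claw":0.45},
    {"dp":[0.002,0.001,0.142],"rot":[0,0,0.4],"claw":0.45},
    {"dp":[0.002,0.001,0.142],"rot":[0,0,0.4],"claw":0.45},
  ],
)

```text
clock: 1.9
eef_pos: [473.8, -299.4, 49.9]
orientation: [0.999, 0.053, 0.001, 0.001]
force: [0.4, -0.0, 0.3]
width: 47.2
```

Request:
step_arm(
  steps=[
    {"dp":[0,0,0],"rot":[0,0,0],"claw":0.8},
    {"dp":[0,0,0],"rot":[0,0,0],"claw":1},
    {"dp":[0,0,0],"rot":[0,0,0],"claw":1},
    {"dp":[0,0,0],"rot":[0,0,0],"claw":1},
  ],
  squeeze=30,
)

```text
clock: 2.4
eef_pos: [474.5, -298.3, 50.5]
orientation: [0.999, 0.053, 0.001, 0.001]
force: [-0.6, 2.4, 5.9]
width: 11.8
```

```bash
python3 -c "
from h import *
plan((473.3,-296.1,47),6.2)"
```

```text
t 2.4 pos [ 474.5 -298.3   50.5] yaw 6.11 F [-0.6  2.4  5.9] w 11.8 j [-0.61  0.23  2.01  0.    0.9   0.86]
dp [-1.  -2.3  3.5] rotvec [ 0.09 -0.14 -0.09]
```

Request:
step_arm(
  steps=[
    {"dp":[0,0,-0.015],"rot":[0,0,0],"claw":1},
    {"dp":[0,0,-0.06],"rot":[0,0,0],"claw":1},
    {"dp":[0,0,-0.12],"rot":[0,0,0],"claw":1},
    {"dp":[0,0,-0.177],"rot":[0,0,0],"claw":1},
    {"dp":[0,0,-0.177],"rot":[0,0,0],"claw":1},
  ],
)

```text
clock: 3.02
eef_pos: [476.5, -300.2, 233.3]
orientation: [0.999, 0.053, 0.005, 0.004]
force: [-0.3, -1.3, -1.2]
width: 11.7
```

```bash
python3 -c "
from h import *
plan((557,-20,225),80.2)"
```

```text
t 3.025 pos [ 476.5 -300.2  233.3] yaw 6.12 F [-0.3 -1.3 -1.2] w 11.7 j [-0.61  0.04  1.85 -0.    1.23  0.86]
dp [ 109.8 -270.1    7. ] rotvec [  0.81  -0.16 -74.09]
```

Request:
step_arm(
  steps=[
    {"dp":[0.015,-0.038,0],"rot":[0,0,-10],"claw":1},
    {"dp":[0.031,-0.077,0],"rot":[0,0,-20],"claw":1},
    {"dp":[0.047,-0.115,0],"rot":[0,0,-30],"claw":1},
    {"dp":[0.063,-0.154,0],"rot":[0,0,-40],"claw":1},
    {"dp":[0.078,-0.193,0],"rot":[0,0,-50],"claw":1},
  ],
)

```text
clock: 3.65
eef_pos: [529.5, -96.2, 224.4]
orientation: [0.881, 0.473, -0.001, -0.0]
force: [0.6, 0.1, -0.9]
width: 11.2
```

```bash
python3 -c "
from h import *
plan((557,-20,230),80.2)"
```

```text
t 3.65 pos [529.5 -96.2 224.4] yaw 56.43 F [ 0.6  0.1 -0.9] w 11.2 j [-0.23  0.01  1.9  -0.    1.23  0.36]
dp [ 78.7 -19.2  -5.6] rotvec [ -0.1    0.03 -23.77]
```

Request:
step_arm(
  steps=[
    {"dp":[0.026,-0.006,0],"rot":[0,0,-8],"claw":1},
    {"dp":[0.053,-0.013,0],"rot":[0,0,-16],"claw":1},
    {"dp":[0.079,-0.019,0],"rot":[0,0,-23.8],"claw":1},
    {"dp":[0.079,-0.019,0],"rot":[0,0,-23.8],"claw":1},
    {"dp":[0.079,-0.019,0],"rot":[0,0,-23.8],"claw":1},
  ],
)

```text
clock: 4.28
eef_pos: [557.7, -21.8, 224.7]
orientation: [0.767, 0.642, -0.001, -0.0]
force: [0.1, -0.0, -0.6]
width: 11.7
```

Run:
```python
from h import *
plan((557,-20,225),80.2)
s,im=snap('wrist','pics/w2.png')
import pickle;pickle.dump(s,open('w2.pkl','wb'))
crop(im,140,20,230,290,2,'pics/w2c.png')
```

```text
t 4.275 pos [557.7 -21.8 224.7] yaw 79.84 F [ 0.1 -0.  -0.6] w 11.7 j [-0.08  0.05  1.86 -0.    1.23  0.09]
dp [ 1.7 -1.1 -0.3] rotvec [-0.08  0.05 -0.36]
```

View pics/w2c.png

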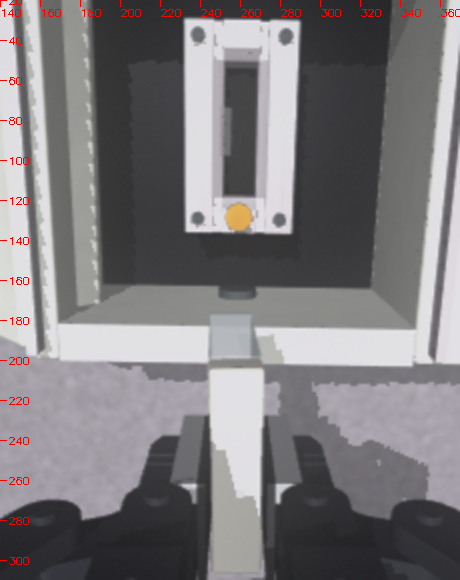

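The wrist view shows the holder's corners at (232,29.5), (290,29.5), (286,137) and (232,136), and the screw at (259,128.5). The held cell's front face runs along its bottom edge from (245.5,177.5) to (265.5,177.5) and along its top edge from (245,203.5) to (271.5,203.5).

Run:
```python
from h import *
import pickle
np.set_printoptions(suppress=True,precision=1)
s=pickle.load(open('w2.pkl','rb'))
h=px2w('wrist',[(232,29.5),(290,29.5),(286,137),(232,136)],86,s);print(h,h.mean(0))
v=h[0]+h[1]-h[2]-h[3];yaw=np.degrees(np.arctan2(v[1],v[0]));print('yaw',yaw,np.linalg.norm(v)/2,np.linalg.norm(h[0]-h[1]),np.linalg.norm(h[2]-h[3]))
for a,b in((3,0),(2,1)):
  d=h[b]-h[a];print(np.degrees(np.arctan2(d[1],d[0])))
d=np.array([np.cos(np.radians(yaw)),np.sin(np.radians(yaw)),0])
sc=px2w('wrist',(259,128.5),91,s)[0];print('screw',sc,'slot',sc+36*d)
dk=px2w('wrist',[(172,184),(346,187)],130,s);print('well edge',dk)
Rt=R.from_quat(s['orientation']);M=Rt.as_matrix()
# cell in tool frame
c=vision.camera_info('wrist');Mt=c['mount']
for uv,zt in(((245.5,177.5),42),((265.5,177.5),42),((245,203.5),-14),((271.5,203.5),-14)):
    r=Mt[:3,:3]@[(uv[0]-c['cx'])/c['fx'],(uv[1]-c['cy'])/c['fy'],1];print('tool',Mt[:3,3]+r*(zt-Mt[2,3])/r[2])
plan((571,60,225),yaw)
```

```text
[[559.2 104.6  86. ]
 [605.5  96.3  86. ]
 [589.2  11.3  86. ]
 [542.2  20.6  86. ]] [574.   58.2  86. ]
yaw 78.84439590512838 86.1264983363628 47.122237476785344 47.86968087994225
78.59224358589601
79.09411065126672
screw [567.   23.2  91. ] slot [573.9  58.5  91. ]
well edge [[493.2  -3.8 130. ]
 [626.3 -30.  130. ]]
tool [24.  -7.1 42. ]
tool [24.   4.9 42. ]
tool [ 25.7  -5.2 -14. ]
tool [ 25.7   6.1 -14. ]
t 4.325 pos [557.8 -22.1 224.8] yaw 79.82 F [-0.8 -0.3 -0.6] w 11.7 j [-0.1  0.1  1.9 -0.   1.2  0.1]
dp [83.1 -1.5 -0.3] rotvec [-0.1  0.   1. ]
```

Run:
```python
from h import *
import pickle
s=pickle.load(open('w2.pkl','rb'));M=R.from_quat(s['orientation']).as_matrix()
print(s['eef_pos'],M.T@(np.array([575.2,59.6,225])-s['eef_pos']),np.degrees(np.arctan2(M[1,0],M[0,0])))
```

```text
[557.7488099  -21.82572279 224.65157798] [83.22674598  2.81851057 -0.42251269] 79.84335806322342
```

Request:
step_arm(
  steps=[
    {"dp":[0.042,0.001,0],"rot":[0,0,0.5],"claw":1},
    {"dp":[0.083,0.003,0],"rot":[0,0,0.95],"claw":1},
    {"dp":[0.083,0.003,0.04],"rot":[0,0,0.95],"claw":1},
    {"dp":[0.083,0.003,0.08],"rot":[0,0,0.95],"claw":1},
    {"dp":[0.083,0.003,0.08],"rot":[0,0,0.95],"claw":1},
  ],
)

```text
clock: 4.95
eef_pos: [572.3, 58.6, 141.3]
orientation: [0.772, 0.635, -0.004, -0.003]
force: [-0.1, -0.7, -0.6]
width: 11.5
```

Run:
```python
from h import *
plan((575.2,59.6,136),78.9)
s,im=snap('wrist','pics/w3.png')
import pickle;pickle.dump(s,open('w3.pkl','wb'))
crop(im,180,100,150,160,4,'pics/w3c.png',10)
```

```text
t 4.95 pos [572.3  58.6 141.3] yaw 78.86 F [-0.1 -0.7 -0.6] w 11.5 j [ 0.06  0.16  1.91 -0.    1.09  0.25]
dp [1.5 2.7 5.3] rotvec [-0.49  0.14 -0.04]
```

View pics/w3c.png

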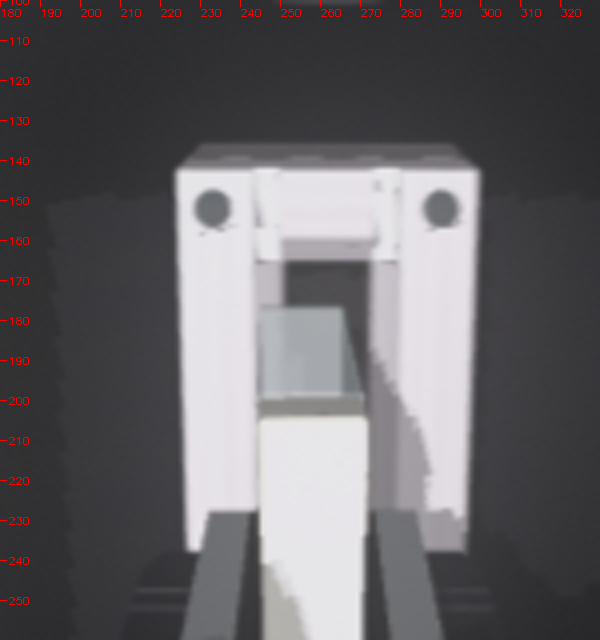

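The held cell's bottom edge is at x 245 to 266 (row 177). The holder's far corners are at (224,143) and (299.5,143). The cell looks slightly left of the slot.

Run:
```python
from h import *
c=vision.camera_info('wrist');Mt=c['mount']
def t(uv,zt):
    r=Mt[:3,:3]@[(uv[0]-c['cx'])/c['fx'],(uv[1]-c['cy'])/c['fy'],1];return (Mt[:3,3]+r*(zt-Mt[2,3])/r[2]).round(1)
for H in(57,54):print('holder far',t((224,142.5),H),t((299.5,142.5),H),'near',t((227,238),H),t((296.5,238),H),'slot bevel far',t((243.5,165),H),t((280,165),H))
print('cell bottom',t((245,177),42),t((266,177),42),'top',t((245,204),-14),t((271.5,204),-14))
for i in range(3): vision.read_camera('top'); plan((575.2,59.6,136),78.9)
```

```text
holder far [ 43.2 -21.1  57. ] [43.2 26.6 57. ] near [-22.2 -20.9  57. ] [-22.1  26.9  57. ] slot bevel far [28.8 -8.9 57. ] [28.8 14.6 57. ]
holder far [ 43.5 -20.7  54. ] [43.6 26.2 54. ] near [-20.8 -20.5  54. ] [-20.8  26.5  54. ] slot bevel far [29.3 -8.8 54. ] [29.4 14.4 54. ]
cell bottom [24.3 -7.4 42. ] [24.3  5.2 42. ] top [ 25.5  -5.2 -14. ] [ 25.5   6.2 -14. ]
t 5.05 pos [576.2  59.  145.9] yaw 78.87 F [ 0.4 -0.3 -1.4] w 11.9 j [ 0.06  0.15  1.9  -0.    1.09  0.25]
dp [ 0.4 -1.1  9.9] rotvec [-0.    0.01 -0.03]
t 5.1 pos [577.2  59.1 147.1] yaw 78.88 F [ 0.5  0.6 -0.2] w 11.6 j [ 0.06  0.15  1.9  -0.    1.09  0.25]
dp [ 0.1 -2.1 11.1] rotvec [ 0.14 -0.03 -0.02]
t 5.15 pos [577.7  59.2 147.7] yaw 78.89 F [ 0.3  0.9 -0.5] w 11.8 j [ 0.06  0.15  1.9  -0.    1.09  0.25]
dp [-0.1 -2.5 11.7] rotvec [ 0.21 -0.05 -0.01]
```

Request:
step_arm(
  steps=[
    {"dp":[0,0,0],"rot":[0,0,0],"claw":1},
    {"dp":[0,0,0],"rot":[0,0,0],"claw":1},
    {"dp":[0,0,0],"rot":[0,0,0],"claw":1},
    {"dp":[0,0,0],"rot":[0,0,0],"claw":1},
    {"dp":[0,0,0],"rot":[0,0,0],"claw":1},
  ],
)

```text
clock: 5.78
eef_pos: [576.0, 59.8, 145.2]
orientation: [0.772, 0.636, -0.0, -0.0]
force: [0.7, 0.3, -1.4]
width: 11.6
```

Run:
```python
from h import *
F=[]
for i in range(4):
    s,im=snap('wrist','pics/w4.png'); print(s['eef_pos'].round(1),s['force'].round(2));
crop(im,180,100,150,160,4,'pics/w4c.png',10)
```

```text
[576.   59.8 145.2] [ 0.74  0.28 -1.39]
[575.9  59.8 145.2] [-0.24 -0.49 -0.57]
[576.   59.8 145.2] [-0.22  0.26 -0.77]
[575.9  59.7 145.1] [-0.12  0.04 -1.61]
```

View pics/w4c.png

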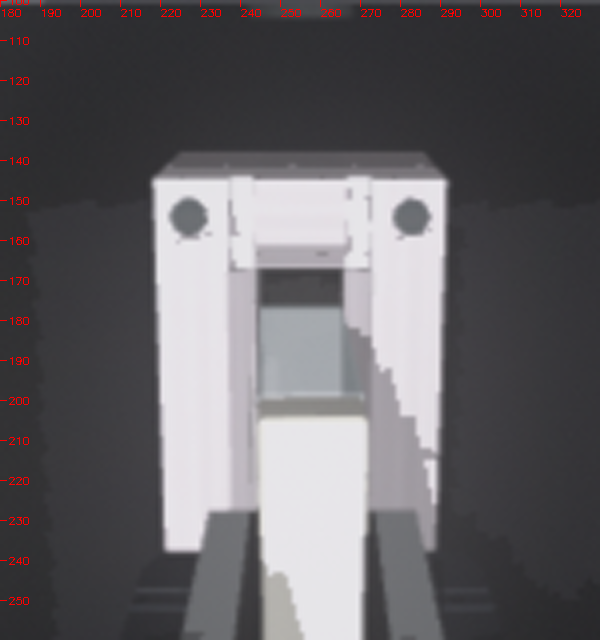

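Now settled, and the cell is aligned with the slot in both axes (cell middle at column 255.5, holder middle at 255). Descending.

Request:
step_arm(
  steps=[
    {"dp":[0.0005,0.0005,0.005],"rot":[0,0,0],"claw":1},
    {"dp":[0.0005,0.0005,0.012],"rot":[0,0,0],"claw":1},
    {"dp":[0.0005,0.0005,0.019],"rot":[0,0,0],"claw":1},
    {"dp":[0.0005,0.0005,0.024],"rot":[0,0,0],"claw":1},
    {"dp":[0.0005,0.0005,0.024],"rot":[0,0,0],"claw":1},
  ],
)

```text
clock: 6.6
eef_pos: [576.6, 60.1, 120.8]
orientation: [0.772, 0.636, -0.0, -0.0]
force: [0.3, -0.5, -0.5]
width: 11.9
```

Request:
step_arm(
  steps=[
    {"dp":[0,0,0],"rot":[0,0,0],"claw":1},
    {"dp":[0,0,0],"rot":[0,0,0],"claw":1},
    {"dp":[0,0,0],"rot":[0,0,0],"claw":1},
  ],
)

```text
clock: 6.98
eef_pos: [576.6, 60.1, 121.4]
orientation: [0.772, 0.636, 0.0, 0.0]
force: [0.6, 0.1, -1.0]
width: 11.4
```

Request:
step_arm(
  steps=[
    {"dp":[0,0,0.0007],"rot":[0,0,0],"claw":1},
    {"dp":[0,0,0.0015],"rot":[0,0,0],"claw":1},
    {"dp":[0,0,0.0015],"rot":[0,0,0],"claw":1},
  ],
)

```text
clock: 7.35
eef_pos: [576.7, 60.2, 120.1]
orientation: [0.772, 0.636, 0.0, 0.0]
force: [-0.9, 0.1, 1.9]
width: 11.7
```

Request:
step_arm(
  steps=[
    {"dp":[0,0,0.0007],"rot":[0,0,0],"claw":1},
    {"dp":[0,0,0.0015],"rot":[0,0,0],"claw":1},
    {"dp":[0,0,0.0015],"rot":[0,0,0],"claw":1},
  ],
)

```text
clock: 7.72
eef_pos: [576.6, 60.1, 118.0]
orientation: [0.772, 0.636, -0.0, -0.0]
force: [-0.1, -0.2, 0.6]
width: 11.8
```

Request:
step_arm(
  steps=[
    {"dp":[0,0,0.0007],"rot":[0,0,0],"claw":1},
    {"dp":[0,0,0.0015],"rot":[0,0,0],"claw":1},
    {"dp":[0,0,0.0015],"rot":[0,0,0],"claw":1},
  ],
)

```text
clock: 8.1
eef_pos: [576.6, 60.1, 116.8]
orientation: [0.772, 0.636, -0.0, -0.0]
force: [0.2, -0.0, 1.0]
width: 11.7
```

Request:
step_arm(
  steps=[
    {"dp":[0,0,0.0007],"rot":[0,0,0],"claw":1},
    {"dp":[0,0,0.0015],"rot":[0,0,0],"claw":1},
    {"dp":[0,0,0.0015],"rot":[0,0,0],"claw":1},
  ],
)

```text
clock: 8.48
eef_pos: [576.7, 60.1, 115.9]
orientation: [0.772, 0.636, 0.0, 0.0]
force: [-1.8, 0.7, 5.3]
width: 11.7
```

Request:
step_arm(
  steps=[
    {"dp":[0,0,0.0005],"rot":[0,0,0],"claw":1},
    {"dp":[0,0,0.001],"rot":[0,0,0],"claw":1},
    {"dp":[0,0,0.001],"rot":[0,0,0],"claw":1},
  ],
)

```text
clock: 8.85
eef_pos: [576.7, 60.1, 115.5]
orientation: [0.772, 0.636, 0.0, 0.0]
force: [-3.9, -0.5, 8.5]
width: 11.7
```

```bash
python3 -c "
from h import *
for i in range(5):
    vision.read_camera('top');s=robot.sense();print(s['eef_pos'].round(1),s['force'].round(1),s['torque'].round(2),round(s['width'],1))"
```

```text
[576.7  60.1 115.5] [-3.3 -0.   7.4] [-0.04  0.6  -0.  ] 11.4
[576.8  60.1 115.5] [-3.  -0.8  8.4] [ 0.    0.67 -0.01] 11.6
[576.7  60.1 115.5] [-3.1 -0.6  9. ] [-0.    0.62  0.01] 11.6
[576.7  60.1 115.5] [-3.3 -1.1  8.4] [-0.08  0.6   0.03] 11.8
[576.8  60.1 115.5] [-3.3  0.9  8. ] [-0.04  0.61 -0.07] 11.9
```

Request:
step_arm(
  steps=[
    {"dp":[0,-0.0005,0],"rot":[0,0,0],"claw":1},
    {"dp":[0,-0.001,0],"rot":[0,0,0],"claw":1},
    {"dp":[0,-0.001,0],"rot":[0,0,0],"claw":1},
  ],
)

```text
clock: 9.48
eef_pos: [576.5, 60.2, 115.5]
orientation: [0.772, 0.636, 0.001, 0.001]
force: [-0.2, -0.1, 5.6]
width: 11.6
```

```bash
cat > f.py <<'E'
from h import *
a=[]
for i in range(4):
    vision.read_camera('top');s=robot.sense();a.append(np.r_[s['eef_pos'],s['force'],s['torque']*10,s['width']])
print(round(s['clock'],2),np.mean(a,0).round(1))
E
python3 f.py
```

```text
9.68 [ 5.765e+02  6.020e+01  1.155e+02 -1.400e+00 -6.000e-01  6.100e+00
 -1.000e+00  2.000e+00 -3.000e-01  1.170e+01]
```

Request:
step_arm(
  steps=[
    {"dp":[0,-0.0005,0],"rot":[0,0,0],"claw":1},
    {"dp":[0,-0.001,0],"rot":[0,0,0],"claw":1},
    {"dp":[0,-0.001,0],"rot":[0,0,0],"claw":1},
  ],
)

```text
clock: 10.05
eef_pos: [576.2, 60.2, 115.5]
orientation: [0.772, 0.636, 0.001, 0.001]
force: [0.6, -0.8, 4.4]
width: 11.3
```

```bash
python3 f.py
```

```text
10.25 [ 5.762e+02  6.020e+01  1.155e+02  1.000e+00 -1.100e+00  5.700e+00
 -2.200e+00 -2.800e+00  1.000e-01  1.170e+01]
```

Request:
step_arm(
  steps=[
    {"dp":[0,0,0.0005],"rot":[0,0,0],"claw":1},
    {"dp":[0,0,0.001],"rot":[0,0,0],"claw":1},
    {"dp":[0,0,0.001],"rot":[0,0,0],"claw":1},
  ],
)

```text
clock: 10.62
eef_pos: [576.2, 60.2, 114.7]
orientation: [0.772, 0.636, 0.001, 0.001]
force: [0.7, -2.0, 6.9]
width: 11.6
```

```bash
python3 f.py
```

```text
10.82 [576.3  60.2 114.7  -0.   -1.6   7.   -2.6  -1.6   0.   11.6]
```

Request:
step_arm(
  steps=[
    {"dp":[0,0,0.0005],"rot":[0,0,0],"claw":1},
    {"dp":[0,0,0.001],"rot":[0,0,0],"claw":1},
    {"dp":[0,0,0.001],"rot":[0,0,0],"claw":1},
  ],
)

```text
clock: 11.2
eef_pos: [576.3, 60.3, 114.2]
orientation: [0.772, 0.636, 0.001, 0.001]
force: [-0.1, -0.6, 9.7]
width: 11.7
```

```bash
python3 f.py
```

```text
11.4 [ 5.763e+02  6.020e+01  1.142e+02 -4.000e-01 -1.400e+00  9.100e+00
 -2.700e+00  4.000e-01 -2.000e-01  1.160e+01]
```

Request:
step_arm(
  steps=[
    {"dp":[0,0,0.0005],"rot":[0,0,0],"claw":1},
    {"dp":[0,0,0.001],"rot":[0,0,0],"claw":1},
    {"dp":[0,0,0.001],"rot":[0,0,0],"claw":1},
  ],
)

```text
clock: 11.78
eef_pos: [576.4, 60.2, 113.7]
orientation: [0.772, 0.636, 0.001, 0.001]
force: [-1.8, -1.7, 12.0]
width: 11.8
```

```bash
python3 f.py
python3 - <<'E'
from h import *
s,im=snap('scene','pics/s2.png')
print(w2px('scene',[(575,58,86),(575,58,128),(575,58,115)]))
x,y=w2px('scene',[(575,58,110)])[0].astype(int)
crop(im,x-50,y-38,100,75,8,'pics/s2c.png',10)
E
```

```text
11.97 [ 5.764e+02  6.030e+01  1.137e+02 -1.700e+00 -1.800e+00  1.100e+01
 -2.600e+00  2.200e+00 -1.000e-01  1.150e+01]
[[341.09486733 216.42318899]
 [343.72886737 198.35764915]
 [342.89573091 204.07179484]]
```

View pics/s2c.png

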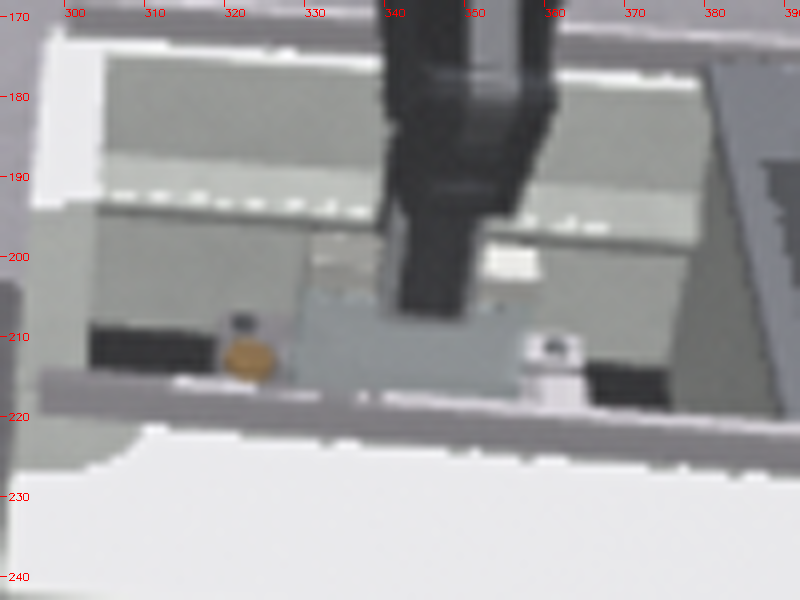

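The scene crop shows the cell standing in the slot with its top at row 198, which projects to z≈128. The force stayed at a constant drag of about 1.7 N, then rose at 3–4 N/mm from TCP z≈116.6. That matches the rubber pad, now compressed about 2.9 mm. Next I ease off a little and release.

Request:
step_arm(
  steps=[
    {"dp":[0,0,-0.0008],"rot":[0,0,0],"claw":1},
    {"dp":[0,0,-0.0015],"rot":[0,0,0],"claw":1},
    {"dp":[0,0,-0.0015],"rot":[0,0,0],"claw":1},
  ],
)

```text
clock: 12.4
eef_pos: [576.3, 60.3, 114.4]
orientation: [0.772, 0.636, 0.001, 0.001]
force: [-0.1, -0.4, 8.1]
width: 11.6
```

```bash
python3 f.py
```

```text
12.6 [ 5.763e+02  6.020e+01  1.144e+02  3.000e-01 -1.200e+00  7.400e+00
 -2.400e+00 -7.000e-01 -2.000e-01  1.160e+01]
```

Request:
step_arm(
  steps=[
    {"dp":[0,0,-0.0008],"rot":[0,0,0],"claw":1},
    {"dp":[0,0,-0.0015],"rot":[0,0,0],"claw":1},
    {"dp":[0,0,-0.0015],"rot":[0,0,0],"claw":1},
  ],
)

```text
clock: 12.98
eef_pos: [576.1, 60.3, 115.2]
orientation: [0.772, 0.636, 0.001, 0.001]
force: [1.5, -1.9, 5.5]
width: 11.7
```

```bash
python3 f.py
```

```text
13.18 [ 5.761e+02  6.030e+01  1.153e+02  2.200e+00 -1.600e+00  5.300e+00
 -3.000e+00 -5.100e+00 -2.000e-01  1.160e+01]
```

Request:
step_arm(
  steps=[
    {"dp":[0,0,0],"rot":[0,0,0],"claw":0.7},
    {"dp":[0,0,0],"rot":[0,0,0],"claw":0.55},
    {"dp":[0,0,0],"rot":[0,0,0],"claw":0.55},
    {"dp":[0,0,0],"rot":[0,0,0],"claw":0.55},
  ],
)

```text
clock: 13.68
eef_pos: [574.2, 60.5, 113.8]
orientation: [0.772, 0.636, -0.0, -0.0]
force: [0.5, 0.5, 0.4]
width: 38.5
```

Request:
step_arm(
  steps=[
    {"dp":[0,0,-0.01],"rot":[0,0,0],"claw":0.55},
    {"dp":[0,0,-0.03],"rot":[0,0,0],"claw":0.55},
    {"dp":[0,0,-0.045],"rot":[0,0,0],"claw":0.8},
    {"dp":[0,0,-0.045],"rot":[0,0,0],"claw":1},
    {"dp":[0,0,-0.045],"rot":[0,0,0],"claw":1},
  ],
)

```text
clock: 14.3
eef_pos: [574.6, 60.5, 159.5]
orientation: [0.772, 0.636, 0.0, 0.0]
force: [0.3, -0.2, -0.1]
width: 0.1
```

```bash
python3 f.py; python3 f.py
python3 - <<'E'
from h import *
s,im=snap('wrist','pics/w5.png')
import pickle;pickle.dump(s,open('w5.pkl','wb'))
a=cv2.resize(im[40:310,150:370],(660,810))[:600]
crop(im,150,60,220,220,2,'pics/a.png')
sc,im2=snap('scene','pics/s3.png');x,y=348,205
crop(im2,x-35,y-27,55,55,8,'pics/b.png',10)
a=cv2.imread('pics/a.png');b=cv2.imread('pics/b.png');b=cv2.resize(b,(360,360));a=a[:440]
out=np.zeros((440,800,3),np.uint8);out[:440,:440]=a;out[:360,440:]=b;cv2.imwrite('pics/c5.png',out)
E
```

```text
14.5 [ 5.741e+02  6.050e+01  1.586e+02  1.000e-01 -2.000e-01  1.000e-01
  1.000e-01 -1.000e-01 -1.000e-01  1.000e-01]
14.7 [ 5.743e+02  6.050e+01  1.586e+02  2.000e-01 -0.000e+00  0.000e+00
 -1.000e-01  1.000e-01 -0.000e+00 -0.000e+00]
```

View pics/c5.png

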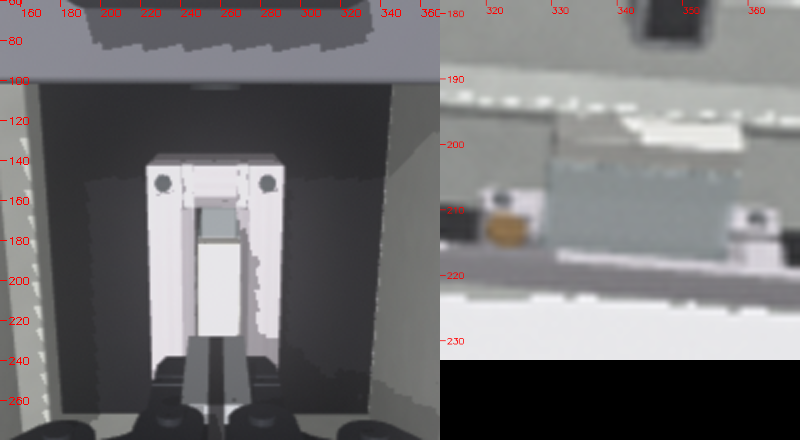

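The wrist and scene views show the cell standing upright and released in the slot, with its top around row 196–199 in the scene. I will close the fingers and press lightly on the stopper. That measures its height and checks that it is seated.

Request:
step_arm(
  steps=[
    {"dp":[-0.001,0.0015,0.01],"rot":[0,0,0],"claw":1},
    {"dp":[-0.001,0.0015,0.02],"rot":[0,0,0],"claw":1},
    {"dp":[-0.001,0.0015,0.025],"rot":[0,0,0],"claw":1},
    {"dp":[-0.001,0.0015,0.0265],"rot":[0,0,0],"claw":1},
    {"dp":[-0.001,0.0015,0.0265],"rot":[0,0,0],"claw":1},
  ],
)

```text
clock: 15.42
eef_pos: [575.9, 59.2, 132.7]
orientation: [0.772, 0.636, -0.0, -0.0]
force: [0.2, 1.2, 1.1]
width: 0.2
```

```bash
python3 f.py
```

```text
15.62 [ 5.762e+02  5.920e+01  1.331e+02  1.000e-01  4.000e-01  3.000e-01
  2.000e-01  2.000e-01 -1.000e-01 -0.000e+00]
```

Request:
step_arm(
  steps=[
    {"dp":[0,0,0.001],"rot":[0,0,0],"claw":1},
    {"dp":[0,0,0.0015],"rot":[0,0,0],"claw":1},
    {"dp":[0,0,0.0015],"rot":[0,0,0],"claw":1},
    {"dp":[0,0,0.0015],"rot":[0,0,0],"claw":1},
  ],
)

```text
clock: 16.12
eef_pos: [575.9, 59.2, 131.3]
orientation: [0.772, 0.636, 0.0, -0.0]
force: [-0.2, -0.4, -0.5]
width: -0.3
```

Request:
step_arm(
  steps=[
    {"dp":[0,0,0.001],"rot":[0,0,0],"claw":1},
    {"dp":[0,0,0.0015],"rot":[0,0,0],"claw":1},
    {"dp":[0,0,0.0015],"rot":[0,0,0],"claw":1},
    {"dp":[0,0,0.0015],"rot":[0,0,0],"claw":1},
  ],
)

```text
clock: 16.62
eef_pos: [576.0, 59.3, 129.8]
orientation: [0.772, 0.636, 0.0, 0.0]
force: [-0.8, -0.2, 0.9]
width: -0.2
```

```bash
python3 f.py
```

```text
16.82 [ 5.760e+02  5.920e+01  1.298e+02  1.000e-01  2.000e-01 -0.000e+00
 -1.000e-01 -1.000e-01  0.000e+00 -1.000e-01]
```

Request:
step_arm(
  steps=[
    {"dp":[0,0,0.0007],"rot":[0,0,0],"claw":1},
    {"dp":[0,0,0.001],"rot":[0,0,0],"claw":1},
    {"dp":[0,0,0.001],"rot":[0,0,0],"claw":1},
  ],
)

```text
clock: 17.2
eef_pos: [575.9, 59.2, 128.7]
orientation: [0.772, 0.636, -0.0, -0.0]
force: [0.3, -0.1, 1.0]
width: 0.5
```

Request:
step_arm(
  steps=[
    {"dp":[0,0,0.0007],"rot":[0,0,0],"claw":1},
    {"dp":[0,0,0.001],"rot":[0,0,0],"claw":1},
    {"dp":[0,0,0.001],"rot":[0,0,0],"claw":1},
  ],
)

```text
clock: 17.58
eef_pos: [576.1, 59.2, 128.1]
orientation: [0.772, 0.636, 0.0, 0.0]
force: [-0.1, 0.0, 2.2]
width: -0.2
```

```bash
python3 f.py
```

```text
17.77 [ 5.761e+02  5.920e+01  1.281e+02 -1.000e+00 -2.000e-01  2.500e+00
 -1.000e-01  9.000e-01 -0.000e+00 -2.000e-01]
```

Request:
step_arm(
  steps=[
    {"dp":[0,0,0.0007],"rot":[0,0,0],"claw":1},
    {"dp":[0,0,0.0015],"rot":[0,0,0],"claw":1},
    {"dp":[0,0,0.0015],"rot":[0,0,0],"claw":1},
  ],
)

```text
clock: 18.15
eef_pos: [576.3, 59.2, 127.1]
orientation: [0.772, 0.636, 0.0, 0.0]
force: [-1.8, 0.6, 5.7]
width: 0.3
```

```bash
python3 f.py
```

```text
18.35 [ 5.763e+02  5.930e+01  1.271e+02 -1.300e+00  0.000e+00  5.900e+00
 -3.000e-01  2.600e+00  1.000e-01  1.000e-01]
```

Request:
step_arm(
  steps=[
    {"dp":[0,0,0.0007],"rot":[0,0,0],"claw":1},
    {"dp":[0,0,0.0015],"rot":[0,0,0],"claw":1},
    {"dp":[0,0,0.0015],"rot":[0,0,0],"claw":1},
  ],
)

```text
clock: 18.73
eef_pos: [576.7, 59.3, 126.4]
orientation: [0.772, 0.636, 0.001, 0.001]
force: [-2.8, -0.9, 9.2]
width: 0.0
```

```bash
python3 f.py
```

```text
18.93 [ 5.766e+02  5.930e+01  1.263e+02 -2.100e+00 -4.000e-01  8.800e+00
 -6.000e-01  4.600e+00 -3.000e-01  1.000e-01]
```

The press gives a steady 3.5 N/mm up to 9 N, with first contact at a stopper height of about 128.7. So the cell is seated on the pad with about 42.6 mm standing out. Now to the cover.

Request:
step_arm(
  steps=[
    {"dp":[0,0,-0.005],"rot":[0,0,0],"claw":1},
    {"dp":[0,0,-0.04],"rot":[0,0,0],"claw":1},
    {"dp":[0,0,-0.07],"rot":[0,0,0],"claw":1},
    {"dp":[0.05,0,-0.07],"rot":[0,0,0],"claw":1},
    {"dp":[0.1,0,-0.07],"rot":[0,0,0],"claw":1},
  ],
)

```text
clock: 19.55
eef_pos: [595.6, 157.9, 195.2]
orientation: [0.772, 0.635, 0.001, 0.0]
force: [-0.1, -0.0, 0.4]
width: 0.0
```

Request:
step_arm(
  steps=[
    {"dp":[0.017,0,0],"rot":[0,0,0],"claw":1},
    {"dp":[0.017,0,0],"rot":[0,0,0],"claw":1},
    {"dp":[0.017,0,0],"rot":[0,0,0],"claw":1},
  ],
)

```text
clock: 19.92
eef_pos: [597.9, 172.9, 194.2]
orientation: [0.772, 0.636, -0.001, 0.0]
force: [-0.6, 0.2, -0.5]
width: 0.2
```

Run:
```python
from h import *
s,im=snap('scene','pics/s4.png')
plan((597.7,174.2,146),78.9)
a=(np.array([575,58.4])+87*np.array([.1925,.981]))
print(w2px('scene',[(*a,160)]))
crop(im,300,90,150,110,5,'pics/s4c.png',10)
```

```text
t 19.975 pos [598.  172.7 194.4] yaw 78.9 F [ 1.   0.1 -0.3] w -0.0 j [ 0.24  0.19  1.76 -0.    1.19  0.44]
dp [ 1.4 -0.6 48.4] rotvec [-0.04  0.05 -0.  ]
[[395.91565324 187.11095417]]
```

View pics/s4c.png

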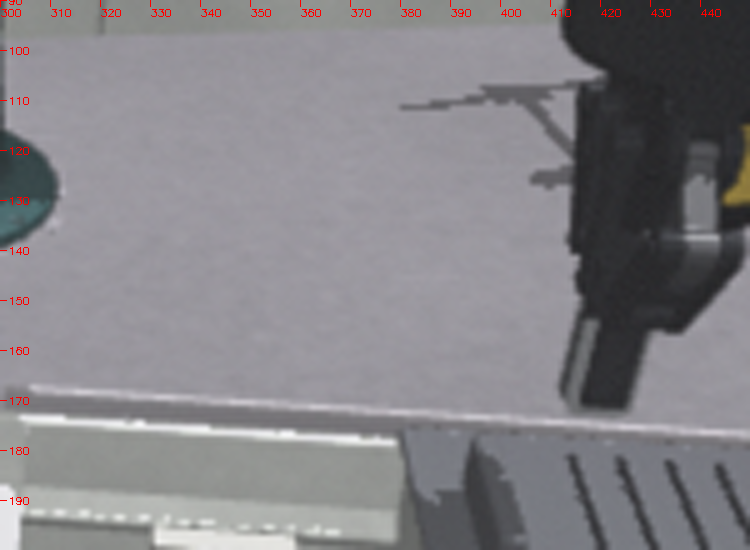

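The scene view shows the grip bar at columns 392–403 (predicted 396), with the fingers clear of it on the +y side at 412–425. Descending behind the bar.

Request:
step_arm(
  steps=[
    {"dp":[0.002,0,0.02],"rot":[0,0,0],"claw":1},
    {"dp":[0.002,0,0.035],"rot":[0,0,0],"claw":1},
    {"dp":[0.002,0,0.045],"rot":[0,0,0],"claw":1},
    {"dp":[0.002,0,0.048],"rot":[0,0,0],"claw":1},
    {"dp":[0.002,0,0.048],"rot":[0,0,0],"claw":1},
  ],
)

```text
clock: 20.6
eef_pos: [598.7, 176.0, 146.5]
orientation: [0.772, 0.636, -0.0, -0.0]
force: [0.8, 0.5, 0.2]
width: -0.1
```

Request:
step_arm(
  steps=[
    {"dp":[-0.005,0,0],"rot":[0,0,0],"claw":1},
    {"dp":[-0.01,0,0],"rot":[0,0,0],"claw":1},
    {"dp":[-0.015,0,0],"rot":[0,0,0],"claw":1},
    {"dp":[-0.02,0,0],"rot":[0,0,0],"claw":1},
    {"dp":[-0.025,0,0],"rot":[0,0,0],"claw":1},
  ],
)

```text
clock: 21.22
eef_pos: [594.3, 151.4, 147.3]
orientation: [0.772, 0.636, 0.001, 0.0]
force: [1.2, 2.1, 2.2]
width: 0.0
```

Request:
step_arm(
  steps=[
    {"dp":[-0.008,0,0],"rot":[0,0,0],"claw":1},
    {"dp":[-0.016,0,0],"rot":[0,0,0],"claw":1},
    {"dp":[-0.024,0,0],"rot":[0,0,0],"claw":1},
    {"dp":[-0.032,0,0],"rot":[0,0,0],"claw":1},
    {"dp":[-0.04,0,0],"rot":[0,0,0],"claw":1},
  ],
)

```text
clock: 21.85
eef_pos: [586.2, 111.7, 146.8]
orientation: [0.772, 0.636, 0.0, 0.0]
force: [1.5, 1.5, 1.6]
width: 0.2
```

Request:
step_arm(
  steps=[
    {"dp":[-0.008,0,0],"rot":[0,0,0],"claw":1},
    {"dp":[-0.016,0,0],"rot":[0,0,0],"claw":1},
    {"dp":[-0.024,0,0],"rot":[0,0,0],"claw":1},
    {"dp":[-0.032,0,0],"rot":[0,0,0],"claw":1},
    {"dp":[-0.04,0,0],"rot":[0,0,0],"claw":1},
  ],
)

```text
clock: 22.48
eef_pos: [578.5, 72.4, 146.8]
orientation: [0.772, 0.636, 0.0, 0.0]
force: [0.6, 2.0, 1.3]
width: 0.1
```

Request:
step_arm(
  steps=[
    {"dp":[-0.01,0,0],"rot":[0,0,0],"claw":1},
    {"dp":[-0.02,0,0],"rot":[0,0,0],"claw":1},
    {"dp":[-0.03,0,0],"rot":[0,0,0],"claw":1},
    {"dp":[-0.04,0,0],"rot":[0,0,0],"claw":1},
    {"dp":[-0.048,0,0],"rot":[0,0,0],"claw":1},
  ],
)

```text
clock: 23.1
eef_pos: [569.2, 25.1, 146.8]
orientation: [0.772, 0.636, -0.0, -0.0]
force: [0.7, 1.8, 0.9]
width: 0.2
```

Request:
step_arm(
  steps=[
    {"dp":[-0.002,0,0],"rot":[0,0,0],"claw":1},
    {"dp":[-0.004,0,0],"rot":[0,0,0],"claw":1},
    {"dp":[-0.006,0,0],"rot":[0,0,0],"claw":1},
    {"dp":[-0.008,0,0],"rot":[0,0,0],"claw":1},
    {"dp":[-0.008,0,0],"rot":[0,0,0],"claw":1},
  ],
)

```text
clock: 23.72
eef_pos: [567.7, 17.9, 146.6]
orientation: [0.772, 0.636, -0.0, -0.0]
force: [0.8, 1.2, -0.5]
width: 0.4
```

Request:
step_arm(
  steps=[
    {"dp":[-0.002,0,0],"rot":[0,0,0],"claw":1},
    {"dp":[-0.004,0,0],"rot":[0,0,0],"claw":1},
    {"dp":[-0.006,0,0],"rot":[0,0,0],"claw":1},
    {"dp":[-0.008,0,0],"rot":[0,0,0],"claw":1},
    {"dp":[-0.008,0,0],"rot":[0,0,0],"claw":1},
  ],
)

```text
clock: 24.35
eef_pos: [567.3, 15.8, 146.8]
orientation: [0.772, 0.635, 0.004, -0.003]
force: [3.9, 20.3, -1.4]
width: -0.1
```

Request:
step_arm(
  steps=[
    {"dp":[-0.001,0,0],"rot":[0,0,0],"claw":1},
    {"dp":[-0.002,0,0],"rot":[0,0,0],"claw":1},
    {"dp":[-0.003,0,0],"rot":[0,0,0],"claw":1},
    {"dp":[-0.004,0,0],"rot":[0,0,0],"claw":1},
    {"dp":[-0.004,0,0],"rot":[0,0,0],"claw":1},
  ],
)

```text
clock: 24.98
eef_pos: [567.3, 15.6, 146.9]
orientation: [0.773, 0.635, 0.007, -0.005]
force: [5.6, 31.6, -2.7]
width: -0.2
```

Request:
step_arm(
  steps=[
    {"dp":[0.01,0,0],"rot":[0,0,0],"claw":1},
    {"dp":[0.025,0,0],"rot":[0,0,0],"claw":1},
    {"dp":[0.035,0,0],"rot":[0,0,0],"claw":1},
    {"dp":[0.035,0,-0.04],"rot":[0,0,0],"claw":1},
    {"dp":[0.035,0,-0.09],"rot":[0,0,0],"claw":1},
  ],
)

```text
clock: 25.6
eef_pos: [570.9, 40.4, 235.8]
orientation: [0.772, 0.636, -0.002, -0.001]
force: [0.5, 0.1, 0.7]
width: -0.2
```

Request:
step_arm(
  steps=[
    {"dp":[0,-0.06,-0.02],"rot":[0,0,0],"claw":1},
    {"dp":[0,-0.12,-0.03],"rot":[0,0,0],"claw":1},
    {"dp":[0,-0.12,-0.03],"rot":[0,0,0],"claw":1},
    {"dp":[0,-0.12,-0.03],"rot":[0,0,0],"claw":1},
  ],
)

```text
clock: 26.1
eef_pos: [455.0, 63.4, 267.1]
orientation: [0.772, 0.636, 0.001, 0.001]
force: [-0.1, -0.4, 0.7]
width: 0.0
```

Run:
```python
from h import *
plan((500,0,300),78.9)
s,a=snap('scene','pics/s5.png');_,b=snap('top','pics/t5.png')
out=np.vstack([cv2.resize(a[130:330,130:512],(764,400)),cv2.resize(b[80:240,40:380],(764,360))[:200]]);cv2.imwrite('pics/f.png',np.hstack([out]))
print(out.shape)
```

```text
t 26.1 pos [455.   63.4 267.1] yaw 78.95 F [-0.1 -0.4  0.7] w 0.0 j [ 0.08 -0.18  2.   -0.    1.32  0.28]
dp [-53.6  56.4 -32.8] rotvec [0.1  0.   0.05]
(600, 764, 3)
```

View pics/f.png

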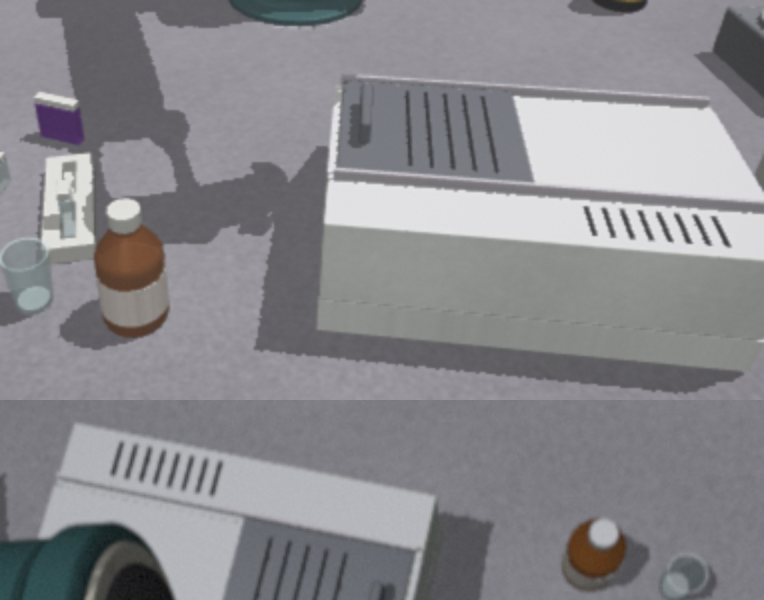

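The final view shows the cover over the whole well, flush to the end. The short cell is still in the rack, and the beaker, bottle and look-alikes are where they stood.

```bash
python3 -c "
from station import robot
print(robot.sense()['clock'],robot.sign_off())"
```

```text
the job is handed in; nothing more can be done
26.2 None
```

The long clear cell is in the photometer slot, released, and the light cover is pushed shut. I handed the job in at 26.2 s.

- **Seating:** Pressing gave about 1.7 N of spring drag, then a steady rise of about 3–4 N/mm, to a peak of about 12 N. A light touch on the stopper afterwards found it 42.6 mm above the holder. Both fit the rest pad set near its shallowest position.
- **Where the evidence is weaker:** The force showed less difference between pressing and easing off than the stated spring drag should give. I took the even stiffness and the measured height as proof that the cell is home, because the rest cannot be seen.
- **Cover:** It moved with about 2 N and met the end stop, where my push rose to about 32 N on the grip bar. The cover did not catch on the cell.
- **Final picture:** The well is fully covered, and the short cell, bottle, beaker and look-alikes look untouched. The arm was clear of everything.

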